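Hook and snap the lid onto the cutter container

TASK

Close the clear container: pick up the blue lid, tilt it and hook its tongue fully under the grey slot at the container's front, then pivot the lid down and press its rear edge until the orange clip snaps over it and it lies flat. Let go of it, and leave the rolling pin, trivet and dough divider where they are.

Things in the scene. Friction and masses are not known exactly. Their poses are not given: they have to be found in the camera images.
- container: Open clear plastic tub fixed to the counter, 180 (x) x 130 (y) mm, 80 mm high to the top of its grey rim; steel cutters lie low inside. Origin: centre of its underside; z up, x from its front (slot side) to its rear (clip side). Its front rim is a flat deck at z = 80 mm, from x = -94 to -58 mm, where the tongue can be landed and slid towards -x into the slot.
- seat (a point): Where the centre of the underside of the lid's plate lies when closed: container x = 5, y = 0, z = 80 mm; axes as the container's, and the closed lid's axes lie along them. The closed lid has 2 mm of play each way along x and 4 mm along y.
- slot (a point): Middle of the bottom edge of the slot's mouth, on the deck (container x = -76, y = 0, z = 80 mm); axes as the container's. The slot opens to +x, is 58 mm wide in y, 11 mm high and 14 mm deep (back wall at container x = -90 mm), under a grey roof 5 mm thick and 86 mm wide.
- clip (a joint): Orange spring clip at the middle of the rear edge, 46 mm wide. 0 = home, grows (m) as it is pushed out to +x, at most 0.012. Nose to container x = 79 mm, its underside 7.5 mm over the rim; above, a ramp to x = 87 mm, 26 mm over the rim. A hooked lid let go of rests tilted (0.1 rad) on the ramp; pressing its rear down with 5 to 12 N drives the clip out 8 mm, then it springs back over the lid.
- lid_grip (a point): Centre of the white upright grip on the loose blue lid (0.14 kg): the grip is 18 (x) x 50 (y) x 30 (z) mm and stands on the middle of the lid's plate. This point is 20 mm above the underside of the plate; z up out of the lid, x towards the lid's rear edge, -x towards its tongue. The plate is 158 (x) x 124 (y) x 5 mm. The lid starts flat on the counter, grip upward.
- lid_tongue (a point): Middle of the tongue's tip, at its underside: 93 mm from the lid's origin towards -x (20 mm below and 93 mm in front of lid_grip). The tongue is 50 mm wide, 4 mm thick and stands 14 mm out of the plate's front edge, level with its underside.
- lid_rear (a point): Middle of the plate's rear edge, at its underside, 79 mm from the lid's origin towards +x.
- lid_press (a point): White mark on the lid's top face (5 mm above its underside), 55 mm from the lid's origin towards +x, 24 mm short of the rear edge: a good place to press.
- pin: Tapered olive-wood rolling pin 400 mm long, 40 mm thick, lying along y on the wooden board (18 mm thick) at the far side. Origin: its underside's middle. Leave alone.
- trivet: Round green trivet, 160 mm across, 8 mm thick, flat on the counter. Origin: underside centre. Leave alone.
- divider: Stainless steel dough divider with a dark wooden grip, 120 x 150 x 22 mm, flat on the counter. Origin: underside centre. Leave alone.
There are look-alikes about, which are no part of the job. There is more than one size of the part that bears lid_grip; the job needs the largest. Several things have the shape of the container; the one meant has the colours described above.

How it is judged (in metres and radians):
On the way:
1. the tongue is in the slot, under its roof, while the lid is still tilted up at the rear (x of lid_tongue in the frame of container below -0.079 m and z of lid_tongue in the frame of container between 0.076 and 0.09 m and y of lid_tongue in the frame of container between -0.008 and 0.008 m and angle between lid_grip's own z axis and vertical above 0.07 rad), for 0.1 s.
At the end, for the whole second after the job is handed in: The lid lies flat on the rim (front and rear within 2.5 mm of it, tilt under 0.03 rad), its tongue at least 6 mm deep under the slot's roof, and the clip sprung home over its rear edge (within 2 mm) (x of lid_tongue in the frame of container between -0.093 and -0.082 m and y of lid_tongue in the frame of container between -0.008 and 0.008 m and z of each of lid_tongue, lid_rear in the frame of container below 0.0825 m and z of lid_rear in the frame of container above 0.077 m and angle between lid_grip's own z axis and vertical below 0.03 rad and value of joint clip below 0.002 m); the robot touches nothing.
It fails at once if the rolling pin is moved by more than 25 mm (distance of pin from where it was at the start of the episode above 0.025 m).
It fails at once if the trivet is moved by more than 25 mm (distance of trivet from where it was at the start of the episode above 0.025 m).
It fails at once if the dough divider is moved by more than 25 mm (distance of divider from where it was at the start of the episode above 0.025 m).
It also fails if it takes over 46 s, if anything falls off the work surface, if the arm or the gripper's body presses on something with over 40 N, if the wrist force passes 120 N, or if a joint passes its speed limit or range.

ROBOT

A 7-joint arm with a two-finger parallel gripper is mounted at the origin on the work surface. World frame = base frame: x ahead of the robot, y to its left, z up, the work surface at z = 0. Lengths are in m, angles in degrees, forces in N, time in s.
With the tool pointing down it reaches from about 0.425 to 0.875 m from the base axis. Payload 4.7 kg.
Tool frame: the origin (TCP) lies on the centre line of the jaws, within the pads' length; the fingertips stand 8 mm ahead of it and the grasp point (between the pads) lies 11 mm behind it; z points along the fingers, y is the direction in which the jaws open and shut (so a half turn about z gives the same grasp; the last joint's range is limited). The gripper opens to 87 mm and grips with 3 to 60 N. Pads are 19 mm wide; open, the fingers measure 117 mm over their backs; the gripper's body (75 mm by 190 mm) begins 51 mm behind the grasp point.
Start: joints at [64.463, 18.392, -4.016, 83.108, 1.295, 78.541, -3.26], TCP at [0.288, -0.583, 0.231] pointing down, gripper open.
Joint ranges: [-163.93, 163.93], [-17.29, 119.83], [-79.2, 71.16], [3.27, 140.29], [-89.18, 269.18], [5.43, 117.66], [-154.24, 154.24]. Speed limits (degrees/s): [147.25, 147.25, 180, 180, 180, 180, 180].

INTERFACE

Orientations are given as [roll, pitch, yaw] about the fixed x, y, z axes, in that order (R = Rz(yaw) Ry(pitch) Rx(roll)).
In Python, from cell import env gives the robot as it stands. The module is installed in compiled form; this text tells all that it offers.
- The arm moves only by the tool move_arm, never from a script. Its argument "steps" is a list of rows, each a list of 2 entries, a list of its own where there are three numbers: the shift along the tool's x, y, z in m, then the turn about the tool's z in rad. A call has 1 to 20 rows; each row is the pose to reach, as a shift and turn from the pose commanded when the call began, along the tool's axes at that moment; what a row does not reach only later rows make up. A row lasts 1/8 s, in which the tool goes at most 62.5 mm and 10.7 degrees, less where a joint would pass 70% of its speed; a pose out of reach is approached as far as the arm can. A call with a gripper value outside its range is refused whole. "hand" is the closure, from -1 (fully open) to 1 (shut), set as the call begins (left out, the last holds). The fingers move at their own pace and stop on an object; "squeeze" is the grip in N (left out, the last holds). Time passes only in rows, so rows that repeat a pose let the fingers close. It gives the time, the measured TCP pose, the force and the opening at its end, in the units of the state.
- env.get_obs(): the state, without advancing time (a new reading comes with each control period).
- env.read_camera(name): name is "side" or "top"; returns (picture, depth): 480x640x3 uint8, red, green, blue; 480x640 float32, m along the optical axis (not along the pixel's ray), 0 where there is no reading.
- env.calibration(name): a dict with "intrinsics" (3x3 intrinsics, pixels), "position" and "orientation" of the camera in the world. Camera axes: x right, y up, looking along -z (the intrinsics and any distortion apply to the point x, -y, -z); pixel columns grow to the right and rows downward; lengths in m; the calibration is good to about 2 mm. A picture is of the moment at which its call begins. calibration takes no time and is no camera call.
- env.sign_off(): hands the job in, once; it reports no verdict.
Trained networks look in the newest picture that a camera, given by its name, has taken for a name from the list of things; names that differ only in an ending like _2 or _b are one class to them, and where a whole thing is asked for, a point or a joint stands for the part that bears it (a point fixed in the world has none). Each returns a list of dicts, best first, with "conf" (0 to 1); they miss things now and then, are a little off and sometimes report something else, mostly with a low value. They report only what shows in the picture. A call takes as long as a camera call. They do not tell look-alikes from the thing itself.
- env.cut_out(camera, query): "region" (480x640 bool, what is visible of it) and "uv" ([column, row] in pixels, amid what is visible of it).
The state is a dict: "time_s": time; "qpos": joint angles; "joint_velocities": joint speeds; "effort": joint torques, N m; "tool_pos": TCP position; "tool_rot": TCP orientation; "force": force on the tool from outside, world axes, zero at the start; "wrist_torque": the same for the moment, N m; "grip_width": finger opening in m.
Only numpy, scipy, OpenCV 4.12 (cv2) and the standard library are available. Lean on these libraries where they do the work, as an engineer would, in place of code of your own. Each camera call takes 0.05 s, during which the arm holds its last target. There are 200 camera calls.

## Working session

There is one attempt and no reset: what is moved stays moved. The work goes in short steps, Python scripts to look and compute and a tool call to move; the robot and the scene stay as the last step left them, time stands still between calls to the robot, and variables do not carry over. Pictures are saved under pics/ and viewed, about 8 in all and at most 12, crops included, and the job is handed in when it is done.

Besides the shell and the picture viewer there is one more tool, called after ">>>" as name([rows], argument=value, ...), one row to a line, values as JSON. move_arm: Moves the arm, as the interface text tells. Its arguments: {"type":"object","properties":{"steps":{"type":"array"},"hand":{"type":"number"},"squeeze":{"type":"number"}},"required":["steps"]}

```bash
mkdir -p pics; cat > h.py <<'E'
import numpy as np, cv2
from cell import env
from scipy.spatial.transform import Rotation as R
def cal(n):
    c=env.calibration(n); o=np.array(c["orientation"])
    M=o if o.shape==(3,3) else R.from_euler('xyz',o,degrees=True).as_matrix()
    return np.array(c["intrinsics"]),np.array(c["position"]),M
def cloud(n,d):
    K,p,M=cal(n); v,u=np.mgrid[:480,:640]
    P=np.stack([(u-K[0,2])/K[0,0]*d,-(v-K[1,2])/K[1,1]*d,-d],-1)
    W=P@M.T+p; W[d<=0]=np.nan; return W
def save(n,im): cv2.imwrite('pics/'+n,im[...,::-1])
E
python3 - <<'E'
from h import *
for n in("top","side"):
    print(n,env.calibration(n))
    im,d=env.read_camera(n); save(n+'0.png',im); W=cloud(n,d); np.savez(n+'.npz',im=im,d=d,W=W)
    for q in("lid_grip","container","clip"):
        for r in env.cut_out(n,q):
            m=r["region"]; print(n,q,round(r["conf"],2),np.round(r["uv"]),m.sum(),np.round(np.nanmedian(W[m],0),3),np.round(np.nanpercentile(W[m],[2,98],axis=0),3).tolist())
print(env.get_obs())
E
```

```text
top {'intrinsics': array([[475.79722739,   0.        , 315.12925809],
       [  0.        , 475.79722739, 241.25329201],
       [  0.        ,   0.        ,   1.        ]]), 'position': array([ 0.456484  , -0.00171155,  1.21729034]), 'orientation': array([  3.48895034,  -0.10651082, -88.49920644])}
top lid_grip 0.93 [222. 322.] 1916 [0.326 0.225 0.004] [[0.262, 0.174, -0.001], [0.388, 0.28, 0.028]]
top lid_grip 0.79 [241. 236.] 3039 [0.548 0.181 0.006] [[0.468, 0.121, 0.0], [0.627, 0.241, 0.036]]
top lid_grip 0.64 [305. 316.] 1869 [0.344 0.015 0.004] [[0.295, -0.045, -0.001], [0.397, 0.078, 0.028]]
top container 0.62 [391. 232.] 4546 [ 0.557 -0.193  0.026] [[0.461, -0.263, 0.0], [0.646, -0.111, 0.099]]
top container 0.56 [420. 349.] 4961 [ 0.272 -0.264  0.032] [[0.191, -0.323, 0.0], [0.371, -0.192, 0.099]]
top clip 0.63 [418. 307.] 158 [ 0.369 -0.254  0.093] [[0.36, -0.276, 0.065], [0.376, -0.233, 0.109]]
top clip 0.42 [387. 197.] 121 [ 0.636 -0.164  0.098] [[0.627, -0.183, 0.087], [0.648, -0.141, 0.107]]
side {'intrinsics': array([[475.8708144 ,   0.        , 320.96854193],
       [
[... 740 characters left out ...]
, 0.096]]
{'time_s': 0.4, 'qpos': array([64.46430186, 18.3987669 , -4.01623025, 83.11642529,  1.29424375,
       78.5411467 , -3.26084222]), 'joint_velocities': array([-0.08169225, -0.08980074, -0.00156346, -0.07327404, -0.03121438,
       -0.02634834,  0.08158936]), 'effort': array([-4.13958105e-04, -4.90455937e+01, -4.02431125e-01, -3.12292528e+01,
       -6.35212474e-02,  3.63021204e-02,  3.77501840e-05]), 'tool_pos': array([ 0.28839217, -0.58245816,  0.23043105]), 'tool_rot': array([-1.79988768e+02,  2.33135126e-03,  2.63438221e+01]), 'force': array([-0.12308571, -0.71079337, -0.64016621]), 'wrist_torque': array([-0.02281897, -0.00550654, -0.02129738]), 'grip_width': 0.08752399137960278}
```

View pics/top0.png

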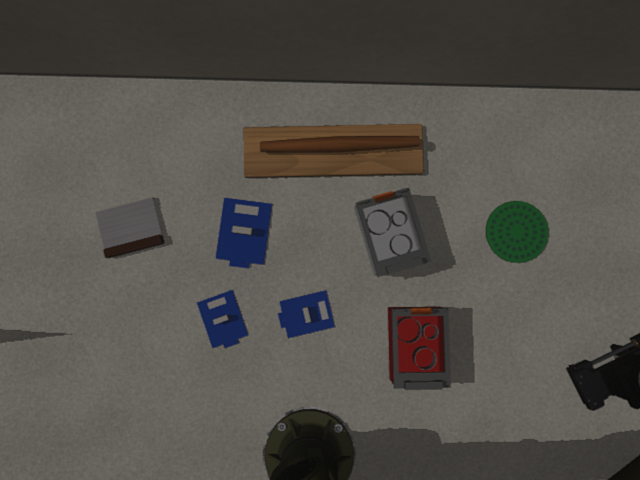

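View pics/side0.png

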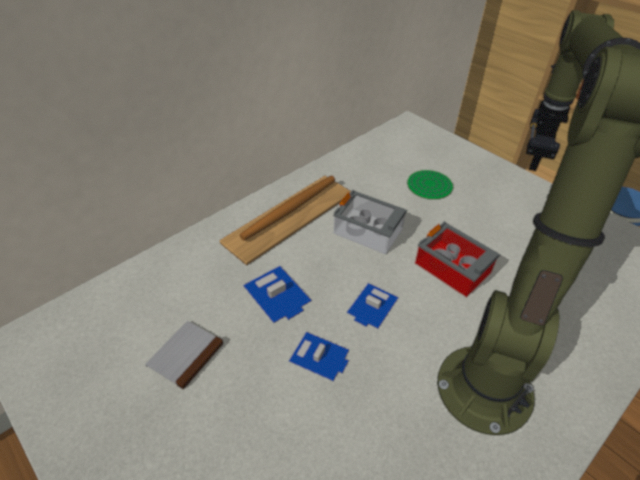

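The top picture shows these candidates:
- **Blue lids:** (245,232) is the largest. The smaller ones are at (222,320) and (307,314).
- **Tubs:** the clear/grey one is at (391,232). The red one at (418,347) is a look-alike.

I choose the lid at (245,232), with its tongue at (240,265), and the clear tub, with its clip at (384,197) and slot at (405,268). Next I measure both and check them in one crop.

```bash
cat > meas.py <<'E'
from h import *
def onplane(n,uv,z):
    K,p,M=cal(n); r=np.c_[(uv[:,0]-K[0,2])/K[0,0],-(uv[:,1]-K[1,2])/K[1,1],-np.ones(len(uv))]@M.T
    return (p+r*((z-p[2])/r[:,2])[:,None])[:,:2]
def rect(P):
    (c,s,a)=cv2.minAreaRect((P*1000).astype(np.float32)); return np.round(c,1),np.round(s,1),round(a,1)
def near(q,n,xy):
    return min(env.cut_out(n,q),key=lambda r:np.linalg.norm(np.nanmedian(cloud(n,env_d[n])[r["region"]],0)[:2]-xy))
E
python3 - <<'E'
from meas import *
for n in("top","side"):
    f=np.load(n+'.npz'); im,d,W=f['im'],f['d'],f['W']; I=im.astype(int)
    X=W[...,0];Y=W[...,1];Z=W[...,2]
    # lid
    reg=(abs(X-.548)<.13)&(abs(Y-.183)<.1)&(Z<.05)
    blue=reg&(I[...,2]>I[...,0]*1.6)&(I[...,2]>60)
    white=reg&(I.min(-1)>0)&(Z>.025)
    vs,us=np.nonzero(blue); P=onplane(n,np.c_[us,vs].astype(float),.005)
    print(n,'blue',rect(P),len(P))
    mk=np.uint8(blue)*255; mk=cv2.morphologyEx(mk,cv2.MORPH_CLOSE,np.ones((25,25)))
    mk2=cv2.morphologyEx(mk,cv2.MORPH_OPEN,np.ones((31,31)) if n=='top' else np.ones((21,21)))
    vs,us=np.nonzero(mk2);print('plate',rect(onplane(n,np.c_[us,vs].astype(float),.005)))
    vs,us=np.nonzero(white);print('grip top',len(us),rect(W[white][:,:2]),np.nanmax(Z[white]),W[white].mean(0))
    # container
    reg=(abs(X-.554)<.14)&(abs(Y+.183)<.11)
    rim=reg&(Z>.074)&(Z<.086); print('rim',rim.sum(),rect(W[rim][:,:2]),np.median(Z[rim]))
    roof=reg&(Z>.088)&(X<.52); print('roof',roof.sum(),rect(W[roof][:,:2]),np.median(Z[roof]))
    org=reg&(I[...,0]>I[...,2]*2)&(I[...,0]>100)&(Z>.05); print('clip',org.sum(),W[org].mean(0),rect(W[org][:,:2]),np.nanpercentile(Z[org],[5,95]))
im=np.load('top.npz')['im']; save('crop.png',cv2.resize(im[180:285,205:445],None,fx=3.3,fy=3.3,interpolation=cv2.INTER_CUBIC))
E
```

```text
top blue (array([545.9, 182.4]), array([123.1, 170.5]), 84.1) 2582
plate (array([547. , 181.6]), array([158.9, 120.3]), 1.5)
grip top 148 (array([552.4, 180.9]), array([50.2, 18.3]), 84.3) 0.04231434672362977 [0.5519036  0.18026059 0.03512543]
rim 1455 (array([ 554. , -188.8]), array([186.9, 134.9]), 17.5) 0.08041412267561387
roof 288 (array([ 473.5, -214.3]), array([17.9, 86.4]), 17.6) 0.09624611419762075
clip 20 [ 0.64271588 -0.16012951  0.09111778] (array([ 642.7, -160.2]), array([ 2.6, 42.8]), 18.3) [0.08876532 0.09336215]
side blue (array([544.6, 182.4]), array([122.6, 171.2]), 84.1) 1699
plate (array([544.4, 183. ]), array([133. , 154.9]), 48.8)
grip top 123 (array([553.4, 183.1]), array([51.4, 19.9]), 84.8) 0.0398655507152883 [0.55110635 0.18385032 0.0319609 ]
rim 708 (array([ 553.9, -187.8]), array([188.4, 140.8]), 17.7) 0.07822249231410633
roof 143 (array([ 472.8, -211.2]), array([19.7, 91.6]), 18.1) 0.09377398849326568
clip 66 [ 0.63496851 -0.16047446  0.09578766] (array([ 639.2, -169.3]), array([14.3, 69.8]), 16.2) [0.08744178 0.10499482]
```

View pics/crop.png

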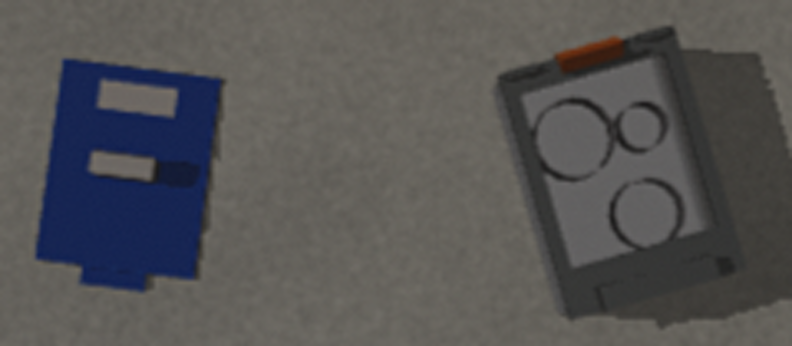

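The crop shows the large lid with its tongue at the bottom of the crop, and the clear tub with its orange clip at the top and slot at the bottom. The fits agree: the lid is 158 x 124 with yaw -5.9° and grip at (0.553, 0.182). The tub is at (0.554, -0.188) with yaw 17.6°, and its roof sits where it should. Moving above the lid.

```bash
cat > go.py <<'E'
import sys
from h import *
def go(*targets):
    """targets: (x,y,z,yaw) -> shift in the current tool frame, turn"""
    o=env.get_obs(); p=np.array(o["tool_pos"]); yaw=o["tool_rot"][2]; c,s=np.cos(np.radians(yaw)),np.sin(np.radians(yaw))
    print('t',o["time_s"],p.round(4),np.round(o["tool_rot"],2),'F',np.round(o["force"],1),'w',round(o["grip_width"],4))
    for x,y,z,w in targets:
        d=np.array([x,y,z])-p; t=-np.radians((w-yaw+180)%360-180)
        print('shift',np.round([c*d[0]+s*d[1],s*d[0]-c*d[1],-d[2]],4),'turn',round(t,4))
if __name__=='__main__': go(*[tuple(map(float,a.split(','))) for a in sys.argv[1:]])
E
python3 go.py 0.55,-0.2,0.23,10 0.5525,0.182,0.12,-5.9
```

```text
t 0.4 [ 0.2884 -0.5825  0.2304] [-179.99    0.     26.34] F [-0.1 -0.7 -0.6] w 0.0875
shift [ 4.042e-01 -2.266e-01  4.000e-04] turn 0.2853
shift [ 0.5759 -0.5679  0.1104] turn 0.5628
```

>>> move_arm([
  [[0.404,-0.227,0],0.285],
  [[0.404,-0.227,0],0.285],
  [[0.404,-0.227,0],0.285],
  [[0.404,-0.227,0],0.285],
  [[0.404,-0.227,0],0.285],
  [[0.404,-0.227,0],0.285],
  [[0.404,-0.227,0],0.285],
  [[0.404,-0.227,0],0.285],
  [[0.576,-0.568,0.11],0.563],
  [[0.576,-0.568,0.11],0.563],
  [[0.576,-0.568,0.11],0.563],
  [[0.576,-0.568,0.11],0.563],
  [[0.576,-0.568,0.11],0.563],
  [[0.576,-0.568,0.11],0.563],
  [[0.576,-0.568,0.11],0.563],
  [[0.576,-0.568,0.11],0.563],
  [[0.576,-0.568,0.11],0.563],
  [[0.576,-0.568,0.11],0.563],
], hand=-1, squeeze=8)

```text
time_s: 2.65
tool_pos: [0.5534, 0.1799, 0.121]
tool_rot: [180.0, -0.1, -6.1]
force: [-0.4, -0.9, 0.0]
grip_width: 0.0871
```

```bash
python3 go.py 0.5545,0.1815,0.021,-5.9
```

```text
t 2.65 [0.5534 0.1799 0.121 ] [ 1.7995e+02 -6.0000e-02 -6.0900e+00] F [-0.4 -0.9  0. ] w 0.0871
shift [ 0.001  -0.0017  0.1   ] turn -0.0034
```

>>> move_arm([
  [[0.002,0,0.05],0],
  [[0.002,0,0.08],0],
  [[0.002,0,0.099],0],
  [[0.002,0,0.099],0],
  [[0.002,0,0.099],0],
])

```text
time_s: 3.28
tool_pos: [0.5557, 0.1821, 0.0229]
tool_rot: [-180.0, -0.1, -5.9]
force: [-0.6, -0.7, 0.5]
grip_width: 0.0871
```

>>> move_arm([
  [[0,0,0],0],
  [[0,0,0],0],
  [[0,0,0],0],
  [[0,0,0],0],
  [[0,0,0],0],
  [[0,0,0],0],
  [[0,0,0],0],
  [[0,0,0],0],
], hand=1, squeeze=8)

```text
time_s: 4.28
tool_pos: [0.5545, 0.1819, 0.0216]
tool_rot: [180.0, -0.0, -5.9]
force: [0.3, -1.4, 1.5]
grip_width: 0.0494
```

```bash
python3 go.py 0.5545,0.1815,0.17,-5.9 0.5816,-0.1792,0.16,17.6
```

```text
t 4.275 [0.5545 0.1819 0.0216] [179.99  -0.    -5.91] F [ 0.3 -1.4  1.5] w 0.0494
shift [-0.      0.0004 -0.1484] turn -0.0002
shift [ 0.0641  0.3564 -0.1384] turn -0.4104
```

>>> move_arm([
  [[0,0,-0.03],0],
  [[0,0,-0.08],0],
  [[0,0,-0.13],0],
  [[0,0,-0.15],0],
  [[0,0,-0.15],0],
])

```text
time_s: 4.9
tool_pos: [0.555, 0.182, 0.1721]
tool_rot: [-180.0, -0.1, -5.9]
force: [-0.8, -0.2, -2.1]
grip_width: 0.0499
```

Lid is held. Carry it over the container gently.

>>> move_arm([
  [[0.006,0.036,0.01],-0.04],
  [[0.013,0.073,0.01],-0.08],
  [[0.019,0.11,0.01],-0.12],
  [[0.026,0.147,0.01],-0.17],
  [[0.033,0.184,0.01],-0.21],
  [[0.04,0.221,0.01],-0.25],
  [[0.047,0.258,0.01],-0.3],
  [[0.053,0.295,0.01],-0.34],
  [[0.058,0.325,0.01],-0.38],
  [[0.062,0.345,0.01],-0.4],
  [[0.064,0.356,0.01],-0.41],
  [[0.064,0.356,0.01],-0.41],
  [[0.064,0.356,0.01],-0.41],
])

```text
time_s: 6.52
tool_pos: [0.5814, -0.1772, 0.1609]
tool_rot: [-179.9, 0.0, 17.7]
force: [-0.5, 0.2, -2.1]
grip_width: 0.0503
```

```bash
cat > look.py <<'E'
from meas import *
import sys
def look(tag,crop=True):
    im,d=env.read_camera('side'); W=cloud('side',d); I=im.astype(int)
    X,Y,Z=W[...,0],W[...,1],W[...,2]
    m=(abs(X-.56)<.17)&(abs(Y+.188)<.12)&(I[...,2]>I[...,0]*1.6)&(I[...,2]>60)&(Z>.06)
    m=cv2.erode(np.uint8(m),np.ones((2,2)))>0
    c,s=np.cos(np.radians(17.6)),np.sin(np.radians(17.6))
    Q=W[m]-[.554,-.188,0]; Q=np.c_[Q[:,0]*c+Q[:,1]*s,-Q[:,0]*s+Q[:,1]*c,Q[:,2]]
    A=np.c_[Q[:,:2],np.ones(len(Q))]; k=np.linalg.lstsq(A,Q[:,2],rcond=None)[0]
    r=Q[:,2]-A@k; g=abs(r)<.006; k=np.linalg.lstsq(A[g],Q[g,2],rcond=None)[0]
    print('blue',m.sum(),'tilt x,y',k[:2].round(3),'top z at 0',k[2].round(4),'cont x',np.percentile(Q[g,0],[0.5,2,98,99.5]).round(4),'y',np.percentile(Q[g,1],[1,50,99]).round(4))
    f=Q[g][Q[g,0]<np.percentile(Q[g,0],.5)+.011]; print('tongue n',len(f),'y',np.percentile(f[:,1],[3,97]).round(4),'z',f[:,2].mean().round(4))
    save(tag+'.png',cv2.resize(im[150:290,270:450],None,fx=4,fy=4,interpolation=cv2.INTER_CUBIC))
look(sys.argv[1])
E
python3 look.py s1; python3 go.py 0.5816,-0.1792,0.16,17.6
```

```text
blue 932 tilt x,y [0.001 0.008] top z at 0 0.1426 cont x [-0.064  -0.0608  0.0954  0.0997] y [-0.0523  0.0224  0.0643]
tongue n 44 y [-0.0182  0.0261] z 0.1416
t 6.575 [ 0.5816 -0.1772  0.1612] [-1.7995e+02  1.0000e-02  1.7680e+01] F [ 0.1 -0.1 -1.9] w 0.0501
shift [-0.0006  0.0019  0.0012] turn 0.0014
```

View pics/s1.png

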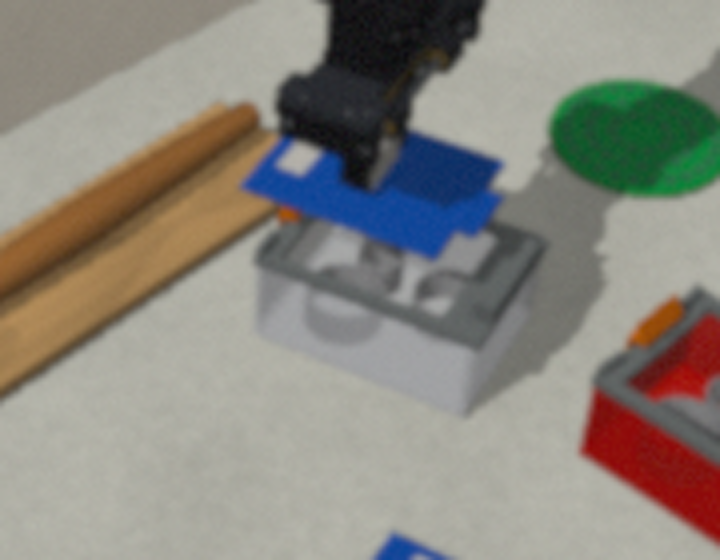

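The picture shows the lid level over the tub, with its rear above the clip at (290,213) and its tongue at (480,215) short of the slot. I shift it 2.5 mm sideways and lower it so the clip tips the rear up.

>>> move_arm([
  [[0,0.0025,0.01],0],
  [[0,0.0025,0.02],0],
  [[0,0.0025,0.027],0],
  [[0,0.0025,0.03],0],
  [[0,0.0025,0.033],0],
  [[0,0.0025,0.036],0],
  [[0,0.0025,0.039],0],
  [[0,0.0025,0.041],0],
  [[0,0.0025,0.041],0],
], squeeze=5)

```text
time_s: 7.7
tool_pos: [0.5823, -0.1813, 0.1204]
tool_rot: [180.0, 0.0, 17.6]
force: [0.4, -0.7, -0.4]
grip_width: 0.0502
```

```bash
python3 look.py s2
```

```text
blue 941 tilt x,y [0.113 0.005] top z at 0 0.0986 cont x [-0.0616 -0.0574  0.0973  0.1004] y [-0.0567  0.0189  0.0605]
tongue n 46 y [-0.0209  0.0232] z 0.0918
```

View pics/s2.png

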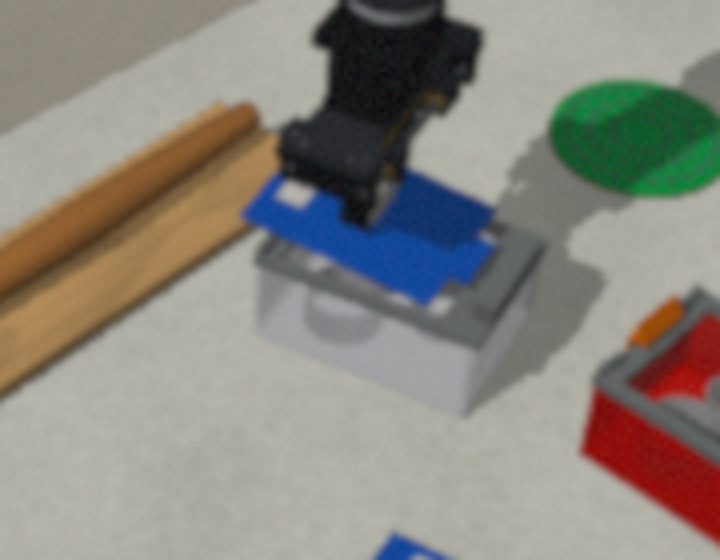

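Tipping works: tilt is 0.113 and the tongue at about (475,265) sits 7 mm above the deck, short of the slot mouth. I lower it to the deck, then slide it towards the slot.

>>> move_arm([
  [[0,0,0.002],0],
  [[0,0,0.004],0],
  [[0,0,0.005],0],
  [[0,0,0.005],0],
  [[-0.003,0,0.005],0],
  [[-0.006,0,0.006],0],
  [[-0.009,0,0.006],0],
  [[-0.011,0,0.006],0],
  [[-0.011,0,0.006],0],
])

```text
time_s: 8.88
tool_pos: [0.5725, -0.1846, 0.1154]
tool_rot: [179.9, -0.1, 17.6]
force: [2.6, -0.2, 6.1]
grip_width: 0.0498
```

```bash
python3 look.py s3
```

```text
blue 958 tilt x,y [0.162 0.012] top z at 0 0.0944 cont x [-0.0693 -0.0659  0.0864  0.0896] y [-0.0564  0.0189  0.0611]
tongue n 51 y [-0.0254  0.0238] z 0.0834
```

>>> move_arm([
  [[-0.003,0,0],0],
  [[-0.006,0,0],0],
  [[-0.008,0,0.001],0],
  [[-0.01,0,0.001],0],
  [[-0.01,0,0.001],0],
])

```text
time_s: 9.55
tool_pos: [0.5622, -0.1877, 0.1138]
tool_rot: [180.0, -0.0, 17.6]
force: [2.6, 0.8, 5.9]
grip_width: 0.0497
```

```bash
python3 look.py s4
```

```text
blue 925 tilt x,y [0.145 0.012] top z at 0 0.0951 cont x [-0.0701 -0.0678  0.0787  0.0824] y [-0.0575  0.0212  0.06  ]
tongue n 101 y [-0.0549  0.0576] z 0.0858
```

View pics/s4.png

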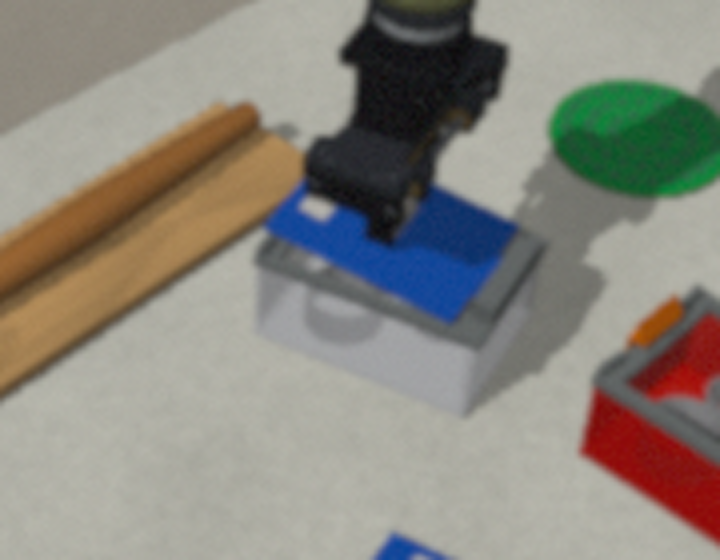

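The tongue is hidden under the roof, the plate's front edge is at about -70 mm (tip about -84), and the tilt is 0.145. I push about 5 mm more.

>>> move_arm([
  [[-0.002,0,0],0],
  [[-0.004,0,0.001],0],
  [[-0.005,0,0.001],0],
  [[-0.005,0,0.001],0],
])

```text
time_s: 10.1
tool_pos: [0.5563, -0.1892, 0.1116]
tool_rot: [-179.9, 0.1, 17.6]
force: [0.7, -1.0, -1.6]
grip_width: 0.0502
```

```bash
python3 look.py s5
```

```text
blue 893 tilt x,y [0.114 0.005] top z at 0 0.0941 cont x [-0.0739 -0.0715  0.0715  0.0743] y [-0.0554  0.0236  0.0607]
tongue n 95 y [-0.0524  0.0597] z 0.0862
```

Hooked: front edge at -74 mm (tip about -88), tilt 0.114. Releasing and lifting clear.

>>> move_arm([
  [[0,0,0],0],
  [[0,0,0],0],
  [[0,0,0],0],
  [[0,0,0],0],
  [[0,0,0],0],
  [[0,0,-0.03],0],
  [[0,0,-0.06],0],
  [[0,0,-0.06],0],
], hand=-1)

```text
time_s: 11.15
tool_pos: [0.5593, -0.1895, 0.1754]
tool_rot: [179.8, -0.2, 17.6]
force: [-0.0, 0.3, -0.5]
grip_width: 0.0872
```

```bash
python3 look.py s6; python3 go.py 0.6112,-0.1699,0.15,17.6 0.6112,-0.1699,0.11,17.6
```

```text
blue 1000 tilt x,y [0.083 0.004] top z at 0 0.0908 cont x [-0.0737 -0.0708  0.0737  0.0753] y [-0.0575  0.0165  0.0611]
tongue n 96 y [-0.0535  0.0586] z 0.0854
t 11.2 [ 0.5582 -0.1892  0.1735] [ 1.7991e+02 -1.0000e-01  1.7580e+01] F [ 0.1  0.4 -1.4] w 0.0869
shift [ 0.0564 -0.0024  0.0235] turn -0.0003
shift [ 0.0564 -0.0024  0.0635] turn -0.0003
```

View pics/s6.png

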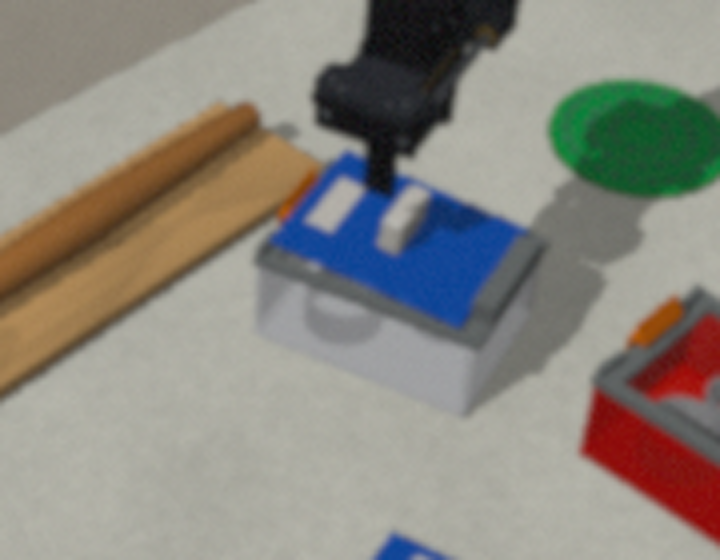

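The released lid lies hooked and tilted on the clip ramp, with its white mark at (335,205) and the clip at (300,193). I shut the fingers, move above the mark and press.

>>> move_arm([
  [[0.02,0,0],0],
  [[0.055,-0.002,0],0],
  [[0.055,-0.002,0],0],
  [[0.055,-0.002,0.02],0],
  [[0.055,-0.002,0.04],0],
  [[0.055,-0.002,0.055],0],
  [[0.055,-0.002,0.055],0],
], hand=1)

```text
time_s: 12.08
tool_pos: [0.6076, -0.1706, 0.1153]
tool_rot: [-179.9, 0.2, 17.6]
force: [-0.6, -0.1, 0.5]
grip_width: 0.025
```

```bash
python3 go.py 0.6112,-0.1699,0.09,17.6
```

```text
t 12.075 [ 0.6076 -0.1706  0.1153] [-179.89    0.19   17.55] F [-0.6 -0.1  0.5] w 0.025
shift [0.0036 0.0004 0.0253] turn -0.0008
```

>>> move_arm([
  [[0.002,0,0.005],0],
  [[0.002,0,0.009],0],
  [[0.002,0,0.012],0],
  [[0.002,0,0.015],0],
  [[0.002,0,0.018],0],
  [[0.002,0,0.02],0],
  [[0.002,0,0.022],0],
  [[0.002,0,0.022],0],
])

```text
time_s: 13.08
tool_pos: [0.6109, -0.1699, 0.0951]
tool_rot: [-180.0, 0.0, 17.6]
force: [-0.5, 0.3, -0.7]
grip_width: 0.0007
```

```bash
python3 look.py s7
```

```text
blue 958 tilt x,y [0.001 0.004] top z at 0 0.0833 cont x [-0.0738 -0.0702  0.0723  0.0766] y [-0.0579  0.0167  0.0613]
tongue n 92 y [-0.0567  0.0583] z 0.0832
```

The lid is flat and the force has dropped to about 0, so the clip seems to have snapped. I press a few mm more to be sure, then withdraw.

>>> move_arm([
  [[0,0,0.002],0],
  [[0,0,0.004],0],
  [[0,0,0.004],0],
])

```text
time_s: 13.5
tool_pos: [0.6114, -0.17, 0.0935]
tool_rot: [180.0, -0.0, 17.6]
force: [-3.6, 0.1, 9.9]
grip_width: 0.0004
```

>>> move_arm([
  [[0,0,-0.04],0],
  [[0,0,-0.09],0],
  [[0,0,-0.12],0],
  [[0,0.06,-0.12],0],
  [[0,0.12,-0.12],0],
  [[0,0.18,-0.12],0],
  [[0,0.18,-0.12],0],
  [[0,0.18,-0.12],0],
])

```text
time_s: 14.5
tool_pos: [0.6655, -0.341, 0.2108]
tool_rot: [-179.9, 0.0, 17.6]
force: [0.2, 0.8, -0.3]
grip_width: 0.0005
```

```bash
python3 look.py s8; python3 - <<'E'
from meas import *
im,d=env.read_camera('top'); W=cloud('top',d); I=im.astype(int); f=np.load('top.npz'); X,Y,Z=W[...,0],W[...,1],W[...,2]
c,s=np.cos(np.radians(17.6)),np.sin(np.radians(17.6))
for nm,(II,WW) in dict(before=(f['im'].astype(int),f['W']),after=(I,W)).items():
    m=(abs(WW[...,0]-.64)<.05)&(abs(WW[...,1]+.16)<.06)&(II[...,0]>II[...,2]*2)&(II[...,0]>80)&(WW[...,2]>.05)
    Q=WW[m]-[.554,-.188,0]; print(nm,m.sum(),'clip x',np.percentile(Q[:,0]*c+Q[:,1]*s,[5,50,95]).round(4),'z',np.median(Q[:,2]).round(4))
m=(abs(X-.56)<.17)&(abs(Y+.188)<.12)&(I[...,2]>I[...,0]*1.6)&(I[...,2]>60)&(Z>.06)
Q=W[m]-[.554,-.188,0]; x=Q[:,0]*c+Q[:,1]*s;y=-Q[:,0]*s+Q[:,1]*c
k=np.linalg.lstsq(np.c_[x,y,x*0+1],Q[:,2],rcond=None)[0]; print('lid top cam',k.round(4),np.percentile(x,[.5,99.5]).round(4),np.percentile(y,[.5,99.5]).round(4))
a=im[180:285,345:445]; b=f['im'][180:285,345:445]
save('fin.png',cv2.resize(np.hstack([b,a]),None,fx=4,fy=4,interpolation=cv2.INTER_CUBIC))
E
```

```text
blue 997 tilt x,y [-0.001  0.005] top z at 0 0.0832 cont x [-0.0733 -0.0704  0.0744  0.0771] y [-0.0586  0.0142  0.0609]
tongue n 93 y [-0.0566  0.0584] z 0.0835
before 37 clip x [0.0885 0.0919 0.0939] z 0.092
after 47 clip x [0.0874 0.0913 0.0939] z 0.0931
lid top cam [-0.0014 -0.0008  0.0852] [-0.0744  0.0815] [-0.0632  0.06  ]
```

View pics/fin.png

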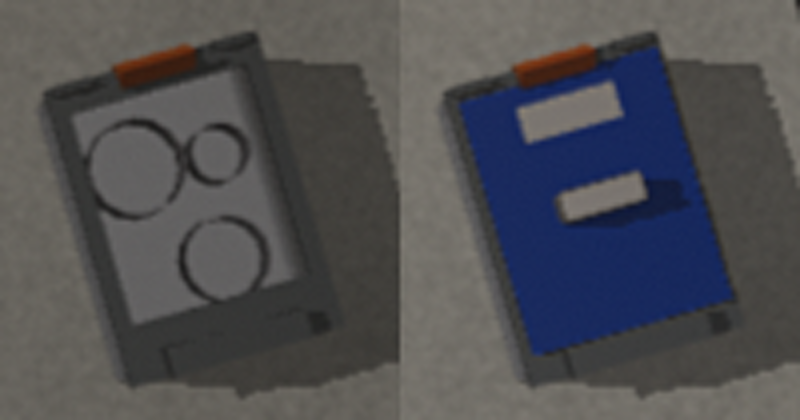

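View pics/s8.png

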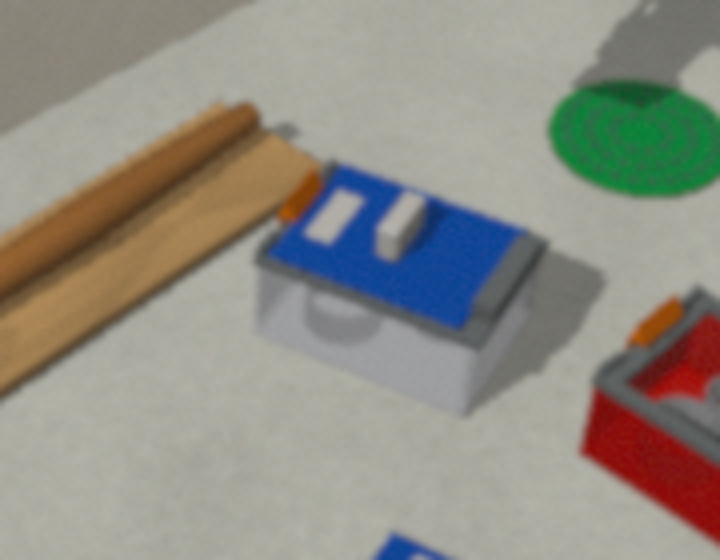

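Both pictures show the lid flat, the tongue under the roof and the clip back home. The pin and trivet have not moved. Handing in.

```bash
python3 -c "
from cell import env
print(env.sign_off())"
```

```text
the job is handed in; nothing more can be done
None
```

The container is closed and the job is handed in, at about 15 s of the 46 s allowed. No verdict came back, so what follows rests on my own camera checks.

**What I did:** I picked up the largest blue lid by the ends of its grip. The arm can't tilt its tool, so I lowered the lid onto the clip, which tipped the rear up. I slid the tongue into the slot at a tilt of 0.11 to 0.16 rad, let go, and pressed the white mark with shut fingers until the clip snapped.

**Last checks:**
- **Flatness:** tilt is about 0.001 rad. The plate's top is at 85 mm by the top camera and 83 mm by the side camera, which is within calibration error.
- **Tongue:** the plate's front edge is at about -74 mm, so the tip is at about -88 mm. It is centred to about 2 mm.
- **Clip:** it is within 1 mm of where it started.
- **Robot:** clear of everything, with no force on the tool beyond noise.
- **Other objects:** the pin and trivet look unmoved in the last side picture. I did not check the divider again after the first pictures, but the arm never went near it.

**Disagreement:** while hooking, the gripper position suggested the tongue was 3 to 5 mm deeper than the camera showed. I trusted the camera, because the gripper's value would have put the tongue past the slot's back wall.

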